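# Clamp the bent tube and snap its end cap home

## Robot

A 6-joint arm with a two-finger parallel gripper is mounted at the origin on the work surface. World frame = base frame: x ahead of the robot, y to its left, z up, the work surface at z = 0. Lengths are in m, angles in rad, forces in N, time in s.
With the tool pointing down it reaches from about 0.375 to 0.9 m from the base axis. Payload 3.1 kg.
Tool frame: the origin (TCP) lies between the finger pads; the fingertips stand 22 mm ahead of it and the grasp point (between the pads) lies 3 mm ahead of it; z points along the fingers, y is the line along which they close (so a half turn about z gives the same grasp; the last joint's range is limited). The gripper opens to 87 mm and grips with 3 to 60 N. Pads are 19 mm wide; open, the fingers measure 117 mm over their backs; the gripper's body (75 mm by 190 mm) begins 51 mm behind the grasp point.
Start: joints at [1.075, 0.527, 1.433, -0, 1.181, -0.178], TCP at [0.195, 0.594, 0.245] pointing down, gripper open.
Joint ranges: [-3.08, 3.08], [-0.75, 2.2], [0.22, 2.44], [-1.43, 4.57], [0, 2.65], [-2.85, 2.85]. Speed limits (rad/s): [2.79, 2.79, 3.14, 3.14, 3.14, 3.14].

## Interface

Orientations are given as a unit quaternion [x, y, z, w].
In Python, from rig import robot gives the robot as it stands.
- The arm moves only by the tool move_arm, never from a script. Its argument "series" is text: rows parted by semicolons, each of 6 numbers parted by spaces: the shift along the tool's x, y, z in mm, then the turn, a rotation vector about the tool's x, y, z in degrees. In form: dx dy dz ax ay az; .... A call has 1 to 8 rows; each row is the pose to reach, as a shift and turn from the pose commanded when the call began, along the tool's axes at that moment; what a row does not reach only later rows make up. A row lasts 1/12 s, in which the tool goes at most 41.7 mm and 7.16 degrees, less where a joint would pass 70% of its speed; a pose out of reach is approached as far as the arm can. A call with a gripper value outside its range is refused whole. "jaw" is the opening, from 0 (shut) to 1 (fully open), set as the call begins (left out, the last holds). The fingers move at their own pace and stop on an object; "newtons" is the grip in N (left out, the last holds). Time passes only in rows, so rows that repeat a pose let the fingers close. It gives the time, the measured TCP pose, the force, the opening and the grip force at its end, in the units of the state.
- robot.get_obs(): the state, without advancing time (a new reading comes with each control period).
- robot.camera(name): name is "side" or "top"; returns a dict with "img" (420x560x3 uint8, red, green, blue), "mtx" (3x3 intrinsics, pixels), "world_to_cam" (4x4, takes a point from world to camera coordinates). Camera axes: x right, y down, z forward; pixel columns grow to the right and rows downward; lengths in m; the calibration is good to about 2 mm. A picture is of the moment at which its call begins. There is no depth.
- robot.hand_in(): hands the job in; it is judged then, once.
Trained networks look in a picture, given as the dict that the camera call returned (one of the last four; its "shot" number tells which), for a name from the list of things; names that differ only in an ending like _2 or _b are one class to them, and where a whole thing is asked for, a point or a joint stands for the part that bears it (a point fixed in the world has none). Each returns a list of dicts, best first, with "p" (0 to 1); they miss things now and then, are a little off and sometimes report something else, mostly with a low value. They report only what shows in the picture. A call takes as long as a camera call. They do not tell look-alikes from the thing itself.
- robot.search_frame(picture, thing): "xyz" ([x, y, z] in m, in world coordinates, good to about 4 mm: the middle of the surface that is visible of it).
- robot.tip_of(picture, thing): "xyz" ([x, y, z] in m, in world coordinates, good to about 4 mm: a listed point, or the origin of a listed thing).
The state is a dict: "time": time; "q": joint angles; "joint_velocities": joint speeds; "joint_torque": joint torques, N m; "position": TCP position; "tool_rot": TCP orientation; "ft_force": force on the tool from outside, world axes, zero at the start; "moment": the same for the moment, N m; "grip_width": finger opening in m; "grip_force": force on a finger pad.
Only numpy, scipy, OpenCV 4.12 (cv2) and the standard library are available. Lean on these libraries where they do the work, as an engineer would, in place of code of your own. Each camera call takes 0.05 s, during which the arm holds its last target. There are 200 camera calls.

## Task

Slide the tube holder's clamp by its upright grip all the way to its end stop against the tube. Then take the round plastic cap and press it down onto the tube's spigot until it clicks over the four sprung studs, and keep pressing after the click so that the rubber washer under it is squeezed right down. Finish still pressing the cap down like that, do not let go, and leave the jar, the spanner and the steel pipe offcut where they are.

Things in the scene. Friction and masses are not known exactly. Their poses are not given: they have to be found in the camera images.
- holder: Fixed grey tube holder: base plate 110 (x) by 220 (y) by 12 mm; origin at its underside, 10 mm to +y of the plate's middle. A steel tube of 35 mm diameter stands in it at x 0, y +60 mm; its bent part runs low along +x to 190 mm (top 48 mm above the bench). Behind it (+y) a backstop, top 57 mm above the bench. The clamp slides along +y to the tube.
- clamp (a joint): Travel of the clamp jaw in m along the holder's +y axis: 0 = fully open, 0.060 = end stop, jaw against the tube. Starts partly open, needs about 3 to 5 N to push and stays where it is left.
- clamp_grip (a point): Centre of the top of the clamp's upright black grip, 66 mm above the bench. The grip is a post 20 by 20 mm, sides along the holder's axes, free for 36 mm down from this point; below it is the steel carriage (50 by 40 mm). At the end stop it is 90 mm from the tube's axis. Axes as the holder's.
- seat (a point): Point on the tube's upright axis, level with the top of the unsqueezed rubber washer, 94 mm above the bench; axes as the holder's. A 28 mm diameter spigot rises 28 mm above it, the last 6 mm a cone down to 14 mm. The cap is clicked when its origin is level with this point (within 1 mm) and squeezed home when 3 mm below. Washer and steel collar under it: 48 mm diameter.
- washer (a joint): How far the rubber washer is squeezed down, in m: 0 free, 0.003 fully squeezed. Springy: about 1.5 N to start, about 9 N to squeeze it fully, then solid; when no longer pressed it lifts the clicked cap back up level with the seat.
- cap: White plastic snap cap, a round cup standing mouth down on the bench: 46 mm outside diameter, 38 mm high, closed flat top, about 40 g. Origin at the centre of its mouth (underside), z up to the closed top. In its mouth a lip of 32 mm bore, 7 mm high, edge bevelled; above it the bore is 40 mm, ceiling 33 mm above the mouth. May be gripped by its sides or pushed on its top.
- offcut: Bystander: steel pipe offcut standing on end, open at both ends, 48 mm diameter, 62 mm high. Origin at the centre of its underside.
- grease_jar: Bystander: white jar with a black lid, 64 mm diameter, 75 mm high. Origin at the centre of its underside.
- spanner: Bystander: steel spanner lying on the bench.
- studs (a point): Point on the spigot's axis, 12 mm above the seat, level with its four sprung round studs, which stand out to 36 mm diameter. With the cap's mouth 17 to 12 mm above the seat its lip pushes them in (push rises to about 8 to 10 N, then falls to about 0 to 2 N); from about 5 mm above they spring out over the lip and pull the cap down to the seat: the click.
Not all that is in view belongs to the job. What is shaped like the cap but brown or yellow is not meant.

How it is judged:
By the outcome, as a careful person would: the job done as asked, in the order asked, and still so for the second after the job is handed in, while the arm keeps its last pose, push and grip.
It also fails if it takes over 61 s, if anything falls off the work surface, if the arm or the gripper's body presses on something with over 40 N, if the wrist force passes 120 N, or if a joint passes its speed limit or range.

## Working session

There is one attempt and no reset: what is moved stays moved. The work goes in short steps, Python scripts to look and compute and a tool call to move; the robot and the scene stay as the last step left them, time stands still between calls to the robot, and variables do not carry over. Pictures are saved under pics/ and viewed, at most 10 in all, crops included, and the job is handed in when it is done.

Besides the shell and the picture viewer there is one more tool, called after "Emit:" by a JSON object that holds its "op" and its "data", one argument or row to a line. move_arm: Moves the arm, as the interface text tells. Its arguments: {"type":"object","properties":{"series":{"type":"string"},"jaw":{"type":"number"},"newtons":{"type":"number"}},"required":["series"]}

```bash
mkdir -p pics; cat > look.py <<'E'
from rig import robot
import cv2, numpy as np
def snap(n):
    d=robot.camera(n); return d
def save(d,fn): cv2.imwrite(fn,d["img"][:,:,::-1])
def px(d,p):
    c=d["world_to_cam"]@np.r_[p,1]; u=d["mtx"]@c[:3]; return u[:2]/u[2]
def ray(d,uv,z):
    R=d["world_to_cam"][:3,:3]; t=d["world_to_cam"][:3,3]; o=-R.T@t
    v=R.T@np.linalg.solve(d["mtx"],[uv[0],uv[1],1]); return o+v*(z-o[2])/v[2]
E
python3 - <<'E'
from look import *
np.set_printoptions(precision=4,suppress=True)
ims=[]
for n in ("top","side"):
    d=snap(n); ims.append(d["img"]); save(d,f"pics/{n}0.png")
    print(n,"cam",-d["world_to_cam"][:3,:3].T@d["world_to_cam"][:3,3])
    for t in ["holder","clamp_grip","seat","cap","offcut","grease_jar","spanner","studs"]:
        for r in robot.tip_of(d,t)[:3]: print(t,np.array(r["xyz"]),round(r["p"],2),px(d,r["xyz"]).round())
o=robot.get_obs();print(o["time"],o["position"],o["tool_rot"],o["ft_force"])
E
```

```text
top cam [ 0.3616 -0.017   1.142 ]
holder [ 0.52    0.0081 -0.0017] 0.63 [275. 234.]
clamp_grip [ 0.5007 -0.0685  0.0684] 0.95 [303. 238.]
clamp_grip [ 0.5025 -0.2627 -0.0033] 0.26 [370. 242.]
seat [0.5355 0.0679 0.0944] 0.95 [252. 223.]
cap [ 0.4219 -0.2641  0.0017] 0.79 [372. 270.]
cap [ 0.4852 -0.3718  0.0032] 0.77 [409. 248.]
cap [ 0.5068 -0.2658 -0.0016] 0.58 [371. 240.]
offcut [ 0.52    0.2417 -0.0037] 0.54 [194. 233.]
offcut [ 0.5026 -0.2636 -0.0005] 0.47 [371. 242.]
grease_jar [ 0.686   0.3357 -0.0037] 0.84 [165. 177.]
spanner [ 0.6508 -0.3736  0.0056] 0.66 [408. 191.]
studs [0.5338 0.069  0.1088] 0.57 [251. 223.]
side cam [-0.066  -0.6103  0.7972]
holder [0.5311 0.0641 0.1105] 0.46 [255. 199.]
clamp_grip [ 0.4996 -0.0724  0.0666] 0.64 [284. 242.]
seat [0.533  0.068  0.0982] 0.65 [255. 202.]
cap [ 0.426  -0.2663 -0.0012] 0.96 [322. 322.]
cap [ 0.5007 -0.2633  0.0022] 0.87 [342. 302.]
cap [ 0.4808 -0.3736 -0.0035] 0.87 [375. 337.]
offcut [ 0.5167  0.2447 -0.    ] 0.7 [212. 205.]
grease_jar [0.69   0.3407 0.0029] 0.73 [235. 169.]
spanner [ 0.6553 -0.3683  0.0025] 0.83 [416. 290.]
0.9 [0.1952 0.5937 0.2446] [0.1582 0.9874 0.     0.    ] [-0.5507  0.2895  0.1646]
```

View pics/top0.png

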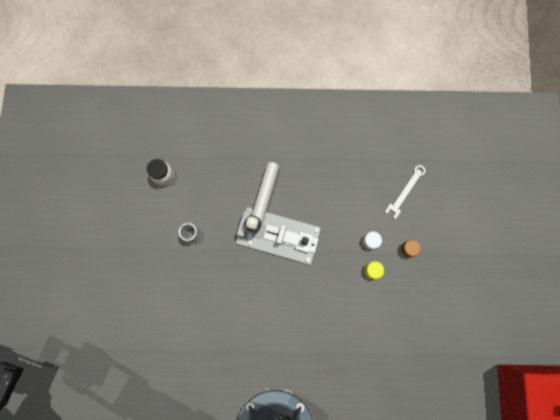

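View pics/side0.png

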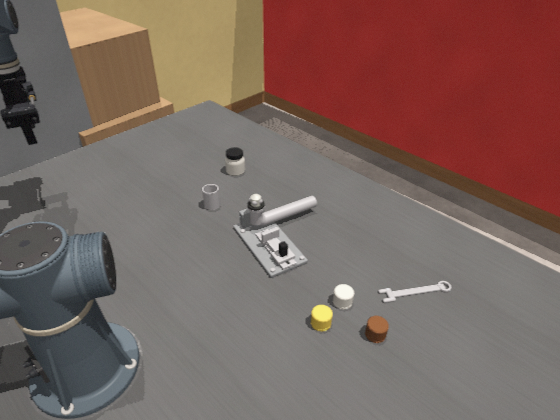

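The top view shows the white cap at (373,240), yellow at (375,270) and brown at (412,248). The tube top is at (252,223), the grip at (304,241), and the bent tube points up to (273,165). The side view agrees, with the white cap at (343,297). The networks put the cap at about (0.503,-0.264), the grip at (0.500,-0.070) and the seat at (0.534,0.068). That makes the holder yaw about -14° with about 52 mm of travel to go.

```bash
cat > to.py <<'E'
import sys,numpy as np
from rig import robot
from scipy.spatial.transform import Rotation as R
def to(x,y,z,deg):  # deg: world heading of tool y, tool pointing down
    o=robot.get_obs(); r=R.from_quat(o["tool_rot"])
    a=np.radians(deg); Y=np.array([np.cos(a),np.sin(a),0]); Z=np.array([0,0,-1.]); X=np.cross(Y,Z)
    t=R.from_matrix(np.c_[X,Y,Z])
    print("shift",(r.inv().apply(np.array([x,y,z])-o["position"])*1e3).round(1),"turn",(r.inv()*t).as_rotvec(degrees=True).round(2))
if __name__=="__main__": to(*map(float,sys.argv[1:]))
E
python3 to.py 0.500 -0.070 0.2 -13.8
```

```text
shift [-496.9 -535.2   44.6] turn [ 0.   -0.   85.59]
```

Emit:
{"op": "move_arm", "data": {
  "series": "-497 -535 44 0 0 86;-497 -535 44 0 0 86;-497 -535 44 0 0 86;-497 -535 44 0 0 86;-497 -535 44 0 0 86;-497 -535 44 0 0 86;-497 -535 44 0 0 86;-497 -535 44 0 0 86",
  "jaw": 0.7
}}

```text
time: 1.57
position: [0.3347, 0.2897, 0.2247]
tool_rot: [0.614, 0.789, 0.0, 0.0]
ft_force: [1.0, -0.6, 0.4]
grip_width: 0.061
grip_force: 0.0
```

```bash
python3 to.py 0.500 -0.070 0.15 -13.8
```

```text
shift [-389.2   72.    74.8] turn [ 6.000e-02 -2.000e-02  2.798e+01]
```

Emit:
{"op": "move_arm", "data": {
  "series": "-389 72 75 0 0 28;-389 72 75 0 0 28;-389 72 75 0 0 28;-389 72 75 0 0 28;-389 72 75 0 0 28;-389 72 75 0 0 28;-389 72 75 0 0 28;-389 72 75 0 0 28"
}}

```text
time: 2.23
position: [0.4733, -0.0077, 0.1623]
tool_rot: [0.786, 0.619, 0.0, 0.0]
ft_force: [0.7, 1.0, 0.7]
grip_width: 0.0611
grip_force: 0.0
```

```bash
python3 to.py 0.500 -0.070 0.15 -13.8
```

```text
shift [-54.3  40.5  12.3] turn [ 0.04 -0.01  0.26]
```

Emit:
{"op": "move_arm", "data": {
  "series": "-54 40 30 0 0 0;-54 40 30 0 0 0;-54 40 30 0 0 0;-54 40 30 0 0 0"
}}

```text
time: 2.57
position: [0.4992, -0.0689, 0.1317]
tool_rot: [0.786, 0.618, -0.0, -0.0]
ft_force: [0.2, 0.8, -0.0]
grip_width: 0.0606
grip_force: 0.0
```

```bash
python3 - <<'E'
from look import *
from to import to
np.set_printoptions(precision=4,suppress=True)
for n in ("top","side"):
    d=snap(n); f=cv2.resize(d["img"][130:330,190:440],None,fx=3,fy=3,interpolation=cv2.INTER_CUBIC)
    if n=="side": cv2.imwrite("pics/side1.png",f[:,:,::-1])
    for t in ["clamp_grip","seat","studs","cap"]:
        for r in robot.tip_of(d,t)[:2]: print(n,t,np.array(r["xyz"]),round(r["p"],2))
print(robot.get_obs()["position"])
to(.5,-.07,.059,-13.8)
E
```

```text
top seat [0.5362 0.0673 0.0953] 0.62
top studs [0.5323 0.0697 0.1076] 0.68
top cap [ 0.4849 -0.3691  0.0019] 0.85
top cap [ 0.4269 -0.2646  0.0022] 0.62
side clamp_grip [ 0.4988 -0.075   0.0676] 0.62
side seat [0.5365 0.0641 0.0955] 0.82
side cap [ 0.424  -0.2652 -0.0008] 0.9
side cap [ 0.4804 -0.3739 -0.0009] 0.87
[ 0.4988 -0.0667  0.1328]
shift [-2.9  1.9 73.8] turn [0.03 0.   0.36]
```

View pics/side1.png

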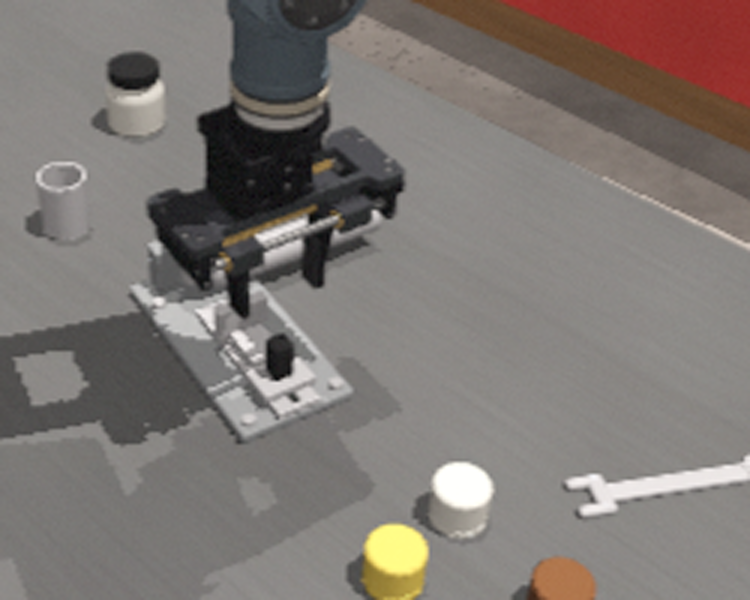

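The side view shows the fingers at about (240,285) and (315,265) on either side, above the black grip at (280,355). The alignment along the closing axis looks right, so I'm descending.

Emit:
{"op": "move_arm", "data": {
  "series": "-4 1 40 0 0 0;-4 1 74 0 0 0;-4 1 74 0 0 0;-4 1 74 0 0 0;-4 1 74 0 0 0"
}}

```text
time: 3.48
position: [0.4993, -0.0715, 0.0594]
tool_rot: [0.785, 0.619, 0.0, 0.0]
ft_force: [-0.3, 0.0, 0.1]
grip_width: 0.0611
grip_force: 0.0
```

Emit:
{"op": "move_arm", "data": {
  "series": "0 0 0 0 0 0;0 0 0 0 0 0;0 0 0 0 0 0;0 0 0 0 0 0;0 0 0 0 0 0;0 0 0 0 0 0",
  "jaw": 0,
  "newtons": 15
}}

```text
time: 3.98
position: [0.499, -0.0715, 0.0589]
tool_rot: [0.785, 0.619, 0.0, 0.0]
ft_force: [-0.5, 0.3, -0.1]
grip_width: 0.0288
grip_force: 0.0
```

Emit:
{"op": "move_arm", "data": {
  "series": "0 0 0 0 0 0;0 0 0 0 0 0;0 0 0 0 0 0;0 0 0 0 0 0"
}}

```text
time: 4.32
position: [0.4974, -0.071, 0.0584]
tool_rot: [0.785, 0.619, -0.001, -0.001]
ft_force: [-4.7, 0.2, 5.8]
grip_width: 0.02
grip_force: 14.9
```

Emit:
{"op": "move_arm", "data": {
  "series": "6 -2 0 0 0 0;12 -2 0 0 0 0;18 -2 0 0 0 0;24 -2 0 0 0 0;30 -2 0 0 0 0;36 -2 0 0 0 0;42 -2 0 0 0 0"
}}

```text
time: 4.9
position: [0.5083, -0.0299, 0.0585]
tool_rot: [0.785, 0.619, 0.001, 0.001]
ft_force: [2.3, -3.9, -1.4]
grip_width: 0.0201
grip_force: 15.0
```

Emit:
{"op": "move_arm", "data": {
  "series": "3 0 0 0 0 0;6 0 0 0 0 0;8 0 0 0 0 0;10 0 0 0 0 0;12 0 0 0 0 0;14 0 0 0 0 0;16 0 0 0 0 0;16 0 0 0 0 0"
}}

```text
time: 5.57
position: [0.5116, -0.0172, 0.0585]
tool_rot: [0.784, 0.62, -0.001, 0.002]
ft_force: [-0.2, -16.7, -2.2]
grip_width: 0.0202
grip_force: 15.0
```

The wrist force rose to 17 N, so the clamp is at its end stop. Relaxing, releasing and rising.

Emit:
{"op": "move_arm", "data": {
  "series": "-2 0 0 0 0 0;-2 0 0 0 0 0;-2 0 0 0 0 0;-2 0 0 0 0 0;-2 0 0 0 0 0;-2 0 0 0 0 0",
  "jaw": 0.75
}}

```text
time: 6.07
position: [0.5095, -0.0159, 0.0583]
tool_rot: [0.785, 0.619, -0.0, -0.0]
ft_force: [0.9, 0.5, -0.3]
grip_width: 0.0525
grip_force: 0.0
```

Emit:
{"op": "move_arm", "data": {
  "series": "0 0 -30 0 0 0;0 0 -60 0 0 0;0 0 -90 0 0 0;0 0 -120 0 0 0;0 0 -120 0 0 0"
}}

```text
time: 6.48
position: [0.5131, -0.0169, 0.1835]
tool_rot: [0.785, 0.619, 0.003, 0.004]
ft_force: [0.7, -0.3, 0.6]
grip_width: 0.0649
grip_force: 0.0
```

```bash
python3 to.py 0.503 -0.264 0.12 -40
```

```text
shift [-242.7   47.    64. ] turn [ 0.6  -0.15 26.53]
```

Emit:
{"op": "move_arm", "data": {
  "series": "-243 47 60 0 0 26;-243 47 60 0 0 26;-243 47 60 0 0 26;-243 47 60 0 0 26;-243 47 60 0 0 26;-243 47 60 0 0 26;-243 47 60 0 0 26;-243 47 60 0 0 26"
}}

```text
time: 7.15
position: [0.4983, -0.2662, 0.1171]
tool_rot: [0.905, 0.425, -0.0, -0.0]
ft_force: [-0.2, 1.0, -0.2]
grip_width: 0.0655
grip_force: 0.0
```

```bash
python3 - <<'E'
from look import *
from to import to
np.set_printoptions(precision=4,suppress=True)
for n in ("top","side"):
    d=snap(n); f=cv2.resize(d["img"][150:350,200:450],None,fx=3,fy=3,interpolation=cv2.INTER_CUBIC)
    if n=="side": cv2.imwrite("pics/side2.png",f[:,:,::-1])
    for t in ["clamp_grip","seat","cap"]:
        for r in robot.tip_of(d,t)[:3]: print(n,t,np.array(r["xyz"]),round(r["p"],2))
    if n=="top":
        m=cv2.inRange(d["img"],(175,175,175),(255,255,255)); 
print(robot.get_obs()["position"])
to(.503,-.264,.031,-40)
E
```

```text
top seat [0.5345 0.0673 0.0967] 0.65
top cap [0.533  0.0646 0.0937] 0.4
side clamp_grip [ 0.5106 -0.0206  0.0649] 0.96
side clamp_grip [ 0.6542 -0.368   0.0034] 0.35
side seat [0.5328 0.0678 0.0968] 0.78
side cap [ 0.43   -0.2642 -0.0016] 0.9
side cap [ 0.484  -0.3719 -0.0024] 0.64
side cap [ 0.5011 -0.2632  0.0028] 0.56
[ 0.4992 -0.2624  0.1188]
shift [ 1.2  3.9 87.8] turn [ 0.01 -0.    0.61]
```

View pics/side2.png

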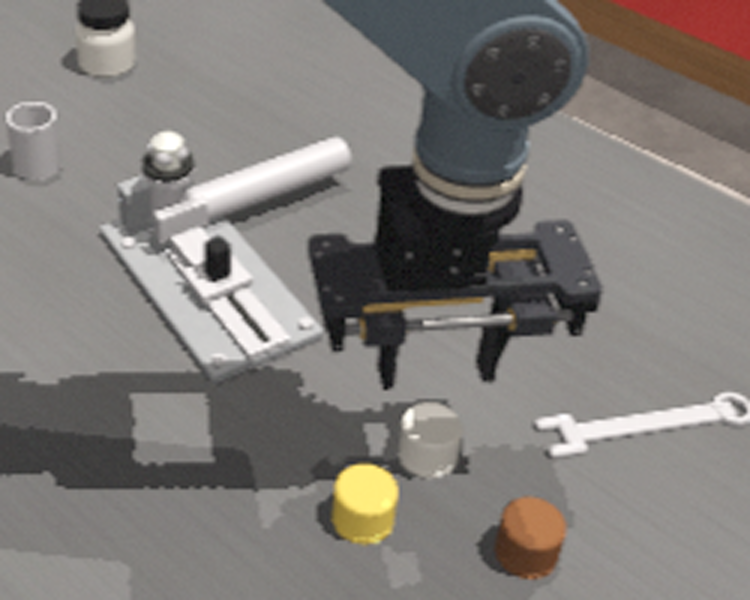

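The clamp jaw is now against the tube, with the grip at (217,258). The fingers, at (388,370) and (488,365), are above the white cap at (430,440). Descending onto it.

Emit:
{"op": "move_arm", "data": {
  "series": "1 3 20 0 0 0;1 3 40 0 0 0;1 3 60 0 0 0;1 3 75 0 0 0;1 3 88 0 0 0;1 3 88 0 0 0;1 3 88 0 0 0"
}}

```text
time: 8.13
position: [0.5018, -0.2642, 0.0301]
tool_rot: [0.904, 0.427, -0.0, -0.001]
ft_force: [0.8, -0.1, 1.4]
grip_width: 0.0655
grip_force: 0.0
```

Emit:
{"op": "move_arm", "data": {
  "series": "0 0 0 0 0 0;0 0 0 0 0 0;0 0 0 0 0 0;0 0 0 0 0 0;0 0 0 0 0 0;0 0 0 0 0 0",
  "jaw": 0,
  "newtons": 35
}}

```text
time: 8.63
position: [0.5023, -0.2652, 0.0313]
tool_rot: [0.904, 0.427, 0.0, 0.001]
ft_force: [-0.2, 1.1, 5.7]
grip_width: 0.0455
grip_force: 35.0
```

Emit:
{"op": "move_arm", "data": {
  "series": "0 0 -30 0 0 0;0 0 -60 0 0 0;0 0 -90 0 0 0;0 0 -120 0 0 0;0 0 -145 0 0 0;0 0 -145 0 0 0"
}}

```text
time: 9.13
position: [0.5044, -0.2669, 0.1806]
tool_rot: [0.904, 0.427, 0.002, 0.005]
ft_force: [0.6, -1.6, 0.7]
grip_width: 0.0454
grip_force: 35.0
```

```bash
python3 - <<'E'
from look import *
from to import to
np.set_printoptions(precision=4,suppress=True)
for n in ("top","side"):
    d=snap(n)
    for t in ["cap"]:
        for r in robot.tip_of(d,t)[:3]: print(n,t,np.array(r["xyz"]),round(r["p"],2))
print(robot.get_obs()["position"],robot.get_obs()["ft_force"])
to(.534,.069,.176,-40)
E
```

```text
side cap [ 0.5013 -0.265   0.146 ] 0.83
side cap [0.532  0.0624 0.1107] 0.72
side cap [ 0.4254 -0.2653 -0.0021] 0.69
[ 0.501  -0.2643  0.1743] [-0.6645  1.1072 -1.3899]
shift [ 278.2 -186.5   -1.2] turn [-0.16  0.    0.5 ]
```

Emit:
{"op": "move_arm", "data": {
  "series": "278 -187 -4 0 0 0;278 -187 -4 0 0 0;278 -187 -4 0 0 0;278 -187 -4 0 0 0;278 -187 -4 0 0 0;278 -187 -4 0 0 0;278 -187 -4 0 0 0;278 -187 -4 0 0 0"
}}

```text
time: 10.0
position: [0.5329, 0.0688, 0.1775]
tool_rot: [0.905, 0.426, -0.002, -0.001]
ft_force: [0.5, 0.1, 0.1]
grip_width: 0.0453
grip_force: 35.0
```

Emit:
{"op": "move_arm", "data": {
  "series": "0 0 0 0 0 0;0 0 0 0 0 0;0 0 0 0 0 0"
}}

```text
time: 10.25
position: [0.5334, 0.0668, 0.178]
tool_rot: [0.904, 0.427, -0.001, -0.0]
ft_force: [1.1, -0.0, -0.9]
grip_width: 0.0455
grip_force: 35.0
```

```bash
python3 - <<'E'
from look import *
from to import to
np.set_printoptions(precision=4,suppress=True)
for n in ("top","side"):
    d=snap(n)
    if n=="side":
        p=px(d,[.534,.069,.12]).astype(int); print(p)
        f=cv2.resize(d["img"][p[1]-60:p[1]+60,p[0]-80:p[0]+80],None,fx=5,fy=5,interpolation=cv2.INTER_CUBIC)
        cv2.imwrite("pics/side3.png",f[:,:,::-1])
    for t in ["cap","seat","studs"]:
        for r in robot.tip_of(d,t)[:3]: print(n,t,np.array(r["xyz"]),round(r["p"],2))
print(robot.get_obs()["position"],robot.get_obs()["ft_force"])
to(.534,.069,.15,-40)
E
```

```text
top cap [ 0.4229 -0.2618 -0.0013] 0.7
top cap [ 0.4855 -0.3708  0.001 ] 0.66
top seat [0.5368 0.0668 0.0971] 0.82
top studs [0.5352 0.0666 0.1076] 0.61
[254 195]
side cap [ 0.4266 -0.2659  0.0034] 0.74
side cap [ 0.4845 -0.3733 -0.0025] 0.74
side cap [0.5344 0.0678 0.1484] 0.57
side seat [0.5352 0.0671 0.0954] 0.95
[0.5343 0.0658 0.1794] [-0.4333 -0.9956 -0.0924]
shift [ 2.2 -2.3 29.4] turn [ 0.  -0.   0.4]
```

View pics/side3.png

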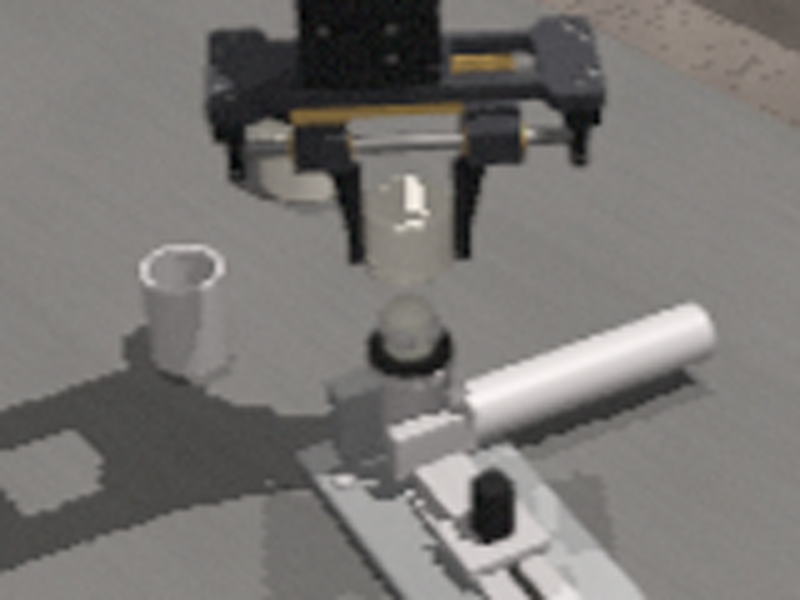

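The cap is centred at column 410 over the spigot and washer, also at column 410. Its mouth is at about row 280, above the spigot top. Lowering over the spigot gently.

Emit:
{"op": "move_arm", "data": {
  "series": "1 0 8 0 0 0;1 0 16 0 0 0;1 0 22 0 0 0;1 0 27 0 0 0;1 0 31 0 0 0;1 0 33 0 0 0;1 0 33 0 0 0"
}}

```text
time: 11.23
position: [0.5338, 0.0669, 0.1456]
tool_rot: [0.904, 0.427, -0.002, 0.0]
ft_force: [-1.6, -3.4, -2.5]
grip_width: 0.0454
grip_force: 35.0
```

Emit:
{"op": "move_arm", "data": {
  "series": "0 0 1 0 0 0;0 0 2 0 0 0;0 0 2 0 0 0;0 0 2 0 0 0"
}}

```text
time: 11.57
position: [0.5339, 0.067, 0.1443]
tool_rot: [0.904, 0.427, -0.001, -0.0]
ft_force: [-3.6, -5.1, 0.6]
grip_width: 0.0455
grip_force: 35.0
```

```bash
python3 - <<'E'
from rig import robot
for i in range(4):
    o=robot.get_obs();print(o["position"].round(4) if hasattr(o["position"],"round") else o["position"],o["ft_force"]); robot.camera("top")
E
```

```text
[0.5339 0.067  0.1443] [-3.62662751 -5.11061967  0.60341707]
[0.5339 0.067  0.1442] [-3.91221251 -4.37998633 -0.10106831]
[0.5339 0.067  0.1442] [-3.74353116 -4.27780199  0.68316697]
[0.5339 0.067  0.1442] [-1.86620609 -3.79758739  1.12206375]
```

Emit:
{"op": "move_arm", "data": {
  "series": "-2 0 0 0 0 0;-2 0 0 0 0 0;-2 0 0 0 0 0;-2 0 0 0 0 0"
}}

```text
time: 12.1
position: [0.5339, 0.0663, 0.1444]
tool_rot: [0.905, 0.426, 0.0, -0.0]
ft_force: [-0.7, -0.7, -0.0]
grip_width: 0.0456
grip_force: 35.0
```

```bash
python3 - <<'E'
from rig import robot
for i in range(4):
    o=robot.get_obs();print(o["position"].round(4),o["ft_force"].round(1)); robot.camera("top")
E
```

```text
[0.5339 0.0663 0.1444] [-0.7 -0.7 -0. ]
[0.5339 0.0663 0.1444] [-0.7 -0.4 -0.7]
[0.5339 0.0663 0.1444] [ 0.7  0.6 -1.1]
[0.5338 0.0663 0.1444] [ 0.  -0.8 -0.5]
```

Emit:
{"op": "move_arm", "data": {
  "series": "0 0 2 0 0 0;0 0 4 0 0 0;0 0 6 0 0 0;0 0 8 0 0 0;0 0 10 0 0 0;0 0 12 0 0 0;0 0 14 0 0 0;0 0 14 0 0 0"
}}

```text
time: 12.97
position: [0.533, 0.0658, 0.1293]
tool_rot: [0.904, 0.427, -0.001, -0.0]
ft_force: [-0.4, -2.5, -5.2]
grip_width: 0.0451
grip_force: 35.0
```

Emit:
{"op": "move_arm", "data": {
  "series": "0 0 2 0 0 0;0 0 4 0 0 0;0 0 5 0 0 0;0 0 6 0 0 0;0 0 7 0 0 0;0 0 8 0 0 0;0 0 8 0 0 0"
}}

```text
time: 13.55
position: [0.5337, 0.0663, 0.123]
tool_rot: [0.904, 0.427, 0.0, -0.0]
ft_force: [-3.6, -0.7, 6.0]
grip_width: 0.0455
grip_force: 35.0
```

Emit:
{"op": "move_arm", "data": {
  "series": "0 0 1 0 0 0;0 0 2 0 0 0;0 0 3 0 0 0;0 0 3 0 0 0;0 0 3 0 0 0"
}}

```text
time: 13.97
position: [0.5337, 0.0663, 0.122]
tool_rot: [0.904, 0.427, 0.001, 0.0]
ft_force: [-7.0, -1.3, 18.4]
grip_width: 0.045
grip_force: 35.0
```

```bash
python3 - <<'E'
from look import *
for i in range(3):
    o=robot.get_obs();print(o["position"].round(4),o["ft_force"].round(1)); d=snap("side")
for r in robot.tip_of(d,"cap")[:4]: print(np.round(r["xyz"],4),r["p"])
p=px(d,[.534,.068,.11]).astype(int)
f=cv2.resize(d["img"][p[1]-60:p[1]+60,p[0]-80:p[0]+80],None,fx=5,fy=5,interpolation=cv2.INTER_CUBIC)
cv2.imwrite("pics/side4.png",f[:,:,::-1])
E
```

```text
[0.5337 0.0663 0.122 ] [-7.  -1.3 18.4]
[0.5337 0.0663 0.122 ] [-5.9 -1.5 17.6]
[0.5337 0.0663 0.122 ] [-6.  -1.6 18.4]
[ 0.4806 -0.3691 -0.0015] 0.89
[ 0.4278 -0.264  -0.001 ] 0.81
[0.5331 0.0692 0.0911] 0.74
[0.5294 0.0634 0.1117] 0.17
```

View pics/side4.png

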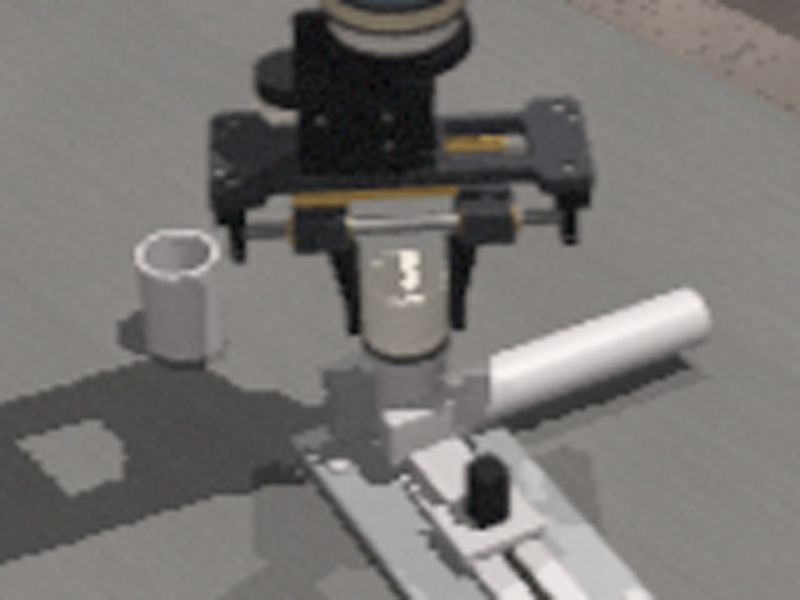

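The cap sits flush over the washer, with its rim at row 350 and the collar just below. The mouth is at about 91 mm with 18 N pressing against a hard stop, so the washer is fully squeezed. The clamp is still at the tube.

```bash
python3 -c "
from rig import robot
print(robot.hand_in())"
```

```text
the job is handed in; nothing more can be done
None
```

The clamp is at its end stop and the cap is clicked on. The arm was still gripping the cap and pressing it down with about 18 N when I handed the job in, at roughly 14 s; the cap's mouth was at about 91 mm, so the washer should be fully squeezed. I did not touch the jar, the spanner or the offcut.

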